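Index the banding wheel one division

ROBOT

A 6-joint arm with a two-finger parallel gripper is mounted at the origin on the work surface. World frame = base frame: x ahead of the robot, y to its left, z up, the work surface at z = 0. Lengths are in m, angles in rad, forces in N, time in s.
With the tool pointing down it reaches from about 0.425 to 0.925 m from the base axis. Payload 12.5 kg.
Tool frame: the origin (TCP) lies on the centre line of the jaws, within the pads' length; the fingertips stand 25 mm ahead of it and the grasp point (between the pads) lies 6 mm ahead of it (bot.finger_overhang is the z of the fingertips in the tool frame, in m); z points along the fingers, y is the line along which they close (so a half turn about z gives the same grasp; the last joint's range is limited). The gripper opens to 85 mm and grips with 20 to 120 N. Pads are 22 mm wide; open, the fingers measure 114 mm over their backs; the gripper's body (76 mm by 85 mm) begins 54 mm behind the grasp point. The pads swing forward as they close: fully open they stand 13 mm farther back than shut.
Start: joints at [1.176, 0.491, 1.559, -0, 1.092, -0.106], TCP at [0.178, 0.599, 0.256] pointing down, gripper open.
Joint ranges: [-3.1, 3.1], [-0.84, 2.19], [0.05, 2.79], [-1.13, 4.28], [0.06, 2.93], [-2.69, 2.69]. Speed limits (rad/s): [2.22, 2.22, 2.79, 3.14, 3.14, 3.14].

INTERFACE

Orientations are given as a unit quaternion [w, x, y, z].
In Python, from station import bot, vision gives the robot as it stands.
- The arm moves only by the shell command python3 -m handwheel 'ROWS' [FORCE]. ROWS is text: rows parted by semicolons, each of 7 numbers parted by spaces: the turn, a rotation vector about the tool's x, y, z in rad, then the shift along the tool's x, y, z in cm, then the opening, from -1 (shut) to 1 (fully open), so that 0 is half open. A call has 1 to 10 rows; each row is the pose to reach, as a shift and turn from the pose commanded when the call began, along the tool's axes at that moment; what a row does not reach only later rows make up. A row lasts 1/8 s, in which the tool goes at most 62.5 mm and 10.7 degrees, less where a joint would pass 70% of its speed; a pose out of reach is approached as far as the arm can. A call with a gripper value outside its range is refused whole. The fingers move at their own pace and stop on an object; FORCE is the grip in N (left out, the last holds). Time passes only in rows, so rows that repeat a pose let the fingers close. It gives the time, the measured TCP pose, the force, the opening and the grip force at its end, in the units of the state.
- bot.get_state(): the state, without advancing time (a new reading comes with each control period).
- vision.read_camera(name): name is "scene" or "top" or "wrist"; returns the picture (400x640x3 uint8, red, green, blue); there is no depth.
- vision.camera_model(name): a dict with "intrinsics" (3x3 intrinsics, pixels), "cam_to_world" (4x4, takes a point from camera to world coordinates). Camera axes: x right, y up, looking along -z (the intrinsics and any distortion apply to the point x, -y, -z); pixel columns grow to the right and rows downward; lengths in m; the calibration is good to about 2 mm. The wrist camera is an equidistant fisheye: a pixel r from the principal point sees the ray r / f radians off the axis. A picture is of the moment at which its call begins: read the wrist's pose just before it. camera_model takes no time and is no camera call; for the wrist camera it gives the pose at the moment of the call.
- bot.close_job(): hands the job in; it is judged then, once.
Trained networks look in the newest picture that a camera, given by its name, has taken for a name from the list of things; names that differ only in an ending like _2 or _b are one class to them, and where a whole thing is asked for, a point or a joint stands for the part that bears it (a point fixed in the world has none). Each returns a list of dicts, best first, with "conf" (0 to 1); they miss things now and then, are a little off and sometimes report something else, mostly with a low value. They report only what shows in the picture. A call takes as long as a camera call. They do not tell look-alikes from the thing itself.
- vision.masks_of(thing, camera): "mask" (400x640 bool, what is visible of it) and "extent" ([left, top, width, height] as shares, 0 to 1, of the picture: columns of its width, rows of its height, round what is visible of it).
- vision.spot_point(thing, camera): "location" ([column, row] as shares, 0 to 1, of the picture: columns of its width, rows of its height: a listed point, or the origin of a listed thing).
The state is a dict: "time": time; "qpos": joint angles; "qd": joint speeds; "effort": joint torques, N m; "tool_pos": TCP position; "eef_rot": TCP orientation; "wrist_force": force on the tool from outside, world axes, zero at the start; "wrist_torque": the same for the moment, N m; "finger_gap": opening from 0.0 (shut) to 1.0 (fully open); "finger_force": force on a finger pad.
Only numpy, scipy, OpenCV 4.12 (cv2) and the standard library are available. Lean on these libraries where they do the work, as an engineer would, in place of code of your own. Each camera call takes 0.05 s, during which the arm holds its last target. There are 200 camera calls.

TASK

The dark bowl on the indexing banding wheel is ready for its next score mark. Press down the black plunger knob at the end of the wheel's arm, turn the wheel with it one division clockwise (seen from above), and let the plunger spring up fully into the very next hole of the index plate, with the wheel at rest. Do not lift or shift the bowl on the wheel, never turn past the next hole or the wrong way, leave the jar, clay bar and spatula alone, and finish clear of everything.

Things in the scene. Friction and masses are not known exactly. Their poses are not given: they have to be found in the camera images.
- stand: Bolted-down stand of the banding wheel: grey drum under a round steel index plate (228 mm across, top 46 mm high); flange 250 mm across, 8 mm high. Eight holes (dark 13 mm dots) lie on the plate every 45 degrees, 100 mm from the axis. Origin on the wheel's vertical axis at the work surface, z up; +x points to the hole where the pin starts. It never moves.
- axis (a point): Point on the wheel's vertical turning axis at the height of its flat top, 58 mm above the work surface. The aluminium wheel is a disc 172 mm across; an open two-bar arm, 40 mm wide, top also 58 mm high, reaches out from it across the plate to 146 mm from the axis and turns with it.
- wheel (a joint): Angle of the wheel, rad: near 0 at the start (locked by the pin, about 0.025 rad of play each way), growing clockwise seen from above, 0.785 at the next hole. Light friction (0.03 N m); it stays where it is left. It turns only while the plunger is pressed 6 mm or more, or while the pin is under the plate between holes.
- plunger (a joint): How far the plunger is pressed down, m: 0 = fully up (pin in a hole, wheel locked), 0.011 = bottom stop. A spring lifts it with 2 N at the top, 5.3 N at the bottom stop. Between holes it rises only to about 0.0055, its pin bearing on the plate's underside; at a hole the round-ended pin (8 mm, in a 13 mm hole) springs right up, from up to 5 mm off centre.
- plunger_top (a point): Centre of the flat top of the round black plunger knob (38 mm across, flat part 33 mm, 12 mm thick, top 84 mm above the work surface when up), on the arm 130 mm from the wheel's axis. Moves with plunger and wheel. A fingertip pressing on it drags the wheel round by friction when it follows the arc about the axis.
- next_hole (a point): Mouth, at the plate's top 46 mm high, of the next hole clockwise, where the pin must go. It lies 100 mm from the axis, on the same ray as the plunger knob's final place 130 mm from the axis.
- bowl: Loose dark fired-clay bowl, 104 mm across the rim, 42 mm high, about 0.25 kg, standing on the wheel within 3 mm of its axis, rim 100 mm above the work surface. Origin at the centre of its underside. It rides round with the wheel and must not be shifted on it or lifted.
- jar: Loose white jar with a lid, 60 mm across, 75 mm high; bystander. Origin at the centre of its underside.
- bar: Loose dark clay bar, 90 x 55 x 30 mm; bystander. Origin at the centre of its underside.
- spatula: Loose spatula with a wooden handle lying flat, 280 mm long, 65 mm wide at the blade, x along it from handle to blade; bystander. Origin at mid-length, on the work surface.
Things that resemble listed ones, but are neither listed nor needed, are in the scene too. What is shaped like the bowl but orange or pink is not meant.

How it is judged:
By the outcome, as a careful person would: the job done as asked, in the order asked, and still so for the second after the job is handed in, with the robot touching nothing.
It also fails if it takes over 32 s, if anything falls off the work surface, if the arm or the gripper's body presses on something with over 40 N, if the wrist force passes 120 N, or if a joint passes its speed limit or range.

## Working session

There is one attempt and no reset: what is moved stays moved. The work goes in short steps, Python scripts to look and compute and a shell command to move; the robot and the scene stay as the last step left them, time stands still between calls to the robot, and variables do not carry over. Pictures are saved under pics/ and viewed, at most 10 in all, crops included, and the job is handed in when it is done.

```bash
mkdir -p pics; cat > h.py <<'E'
import numpy as np, cv2
from station import bot, vision
def ray(cam,px):
    m=vision.camera_model(cam);K=np.array(m["intrinsics"]);T=np.array(m["cam_to_world"])
    x=(px[0]-K[0,2])/K[0,0];y=(px[1]-K[1,2])/K[1,1]
    if cam=="wrist":
        r=np.hypot(x,y);s=np.sin(r)/r if r>1e-9 else 1;d=np.array([x*s,-y*s,-np.cos(r)])
    else: d=np.array([x,-y,-1.])
    return T[:3,3],T[:3,:3]@d
def atz(cam,px,z):
    o,d=ray(cam,px);return o+d*(z-o[2])/d[2]
Z=dict(axis=.058,plunger_top=.084,next_hole=.046,bowl=.058,stand=0,jar=0,bar=0,spatula=0)
def spots(cam,names):
    for n in names:
        for r in vision.spot_point(n,cam)[:3]:
            p=np.array(r["location"])*[640,400]
            print(cam,n,round(r["conf"],2),p.round(1),atz(cam,p,Z[n]).round(4))
E
python3 - <<'E'
from h import *
for c in("scene","top"):
    im=vision.read_camera(c);cv2.imwrite(f"pics/{c}0.png",im[:,:,::-1]);spots(c,Z if c=="top" else ["axis","plunger_top","next_hole","bowl"])
print(bot.get_state())
E
```

```text
scene axis 0.91 [317.7 177.3] [0.499  0.0785 0.058 ]
scene plunger_top 0.64 [349.9 166.5] [0.5681 0.1767 0.084 ]
scene next_hole 0.97 [346.4 190.4] [0.6131 0.0985 0.046 ]
scene bowl 0.84 [402.6 195.4] [0.783  0.1893 0.058 ]
scene bowl 0.74 [316.4 179.5] [0.5035 0.0659 0.058 ]
scene bowl 0.63 [273.1 234.5] [ 0.5753 -0.2248  0.058 ]
top plunger_top 0.61 [249.8 200.6] [0.5754 0.1879 0.084 ]
top next_hole 0.94 [285.1 187.1] [0.6136 0.0975 0.046 ]
top next_hole 0.19 [468.8 254.2] [ 0.4314 -0.3959  0.046 ]
top bowl 0.98 [290.3 224. ] [0.5135 0.0826 0.058 ]
top bowl 0.93 [232.  134.3] [0.7566 0.2408 0.058 ]
top bowl 0.77 [389.3 218.7] [ 0.527  -0.1826  0.058 ]
top jar 0.81 [468.7 252.9] [ 0.4323 -0.4082  0.    ]
top spatula 0.79 [168.7 221.2] [0.5221 0.4277 0.    ]
{'time': 0.7, 'qpos': array([ 1.17641819e+00,  4.90894851e-01,  1.55892406e+00,  8.53406816e-06,
        1.09168690e+00, -1.05614225e-01]), 'qd': array([ 8.72903369e-06, -1.02211545e-03, -2.63677320e-05,  2.15241080e-04,
       -3.16589353e-04,  6.89024984e-04]), 'effort': array([ 9.82582133e-04, -6.18139529e+01, -2.61812890e+01, -3.96765313e-05,
        5.14122148e-04,  7.67141478e-05]), 'tool_pos': array([0.1779669 , 0.59913243, 0.25632184]), 'eef_rot': array([7.07365735e-06, 1.43882790e-01, 9.89594736e-01, 4.30089988e-05]), 'wrist_force': array([-0.8268055 , -0.11624138, -0.44013658]), 'wrist_torque': array([ 0.03864537, -0.02455058, -0.01226224]), 'finger_force': 0.0, 'finger_gap': 1.0016086196302938}
```

View pics/top0.png

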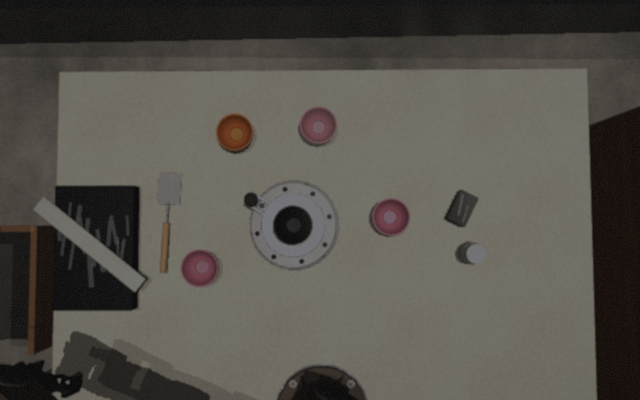

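View pics/scene0.png

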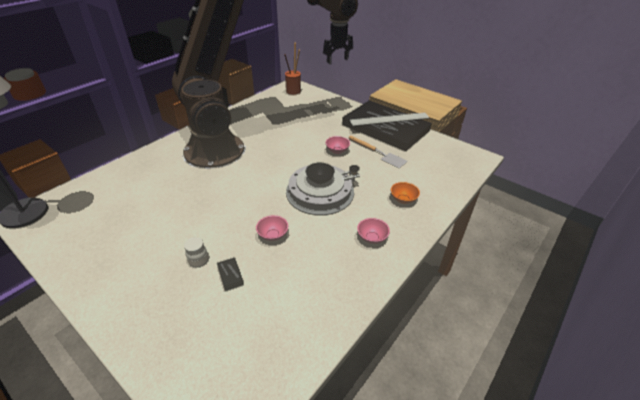

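The dark bowl sits on the wheel at pixel (293,224). The knob is at (251,200), so clockwise takes it up the picture. I'll move above it with the gripper shutting and look with the wrist camera.

```bash
python3 -m handwheel '0 0 0 -47.9 -34.8 1 -1;0 0 0 -47.9 -34.8 1 -1;0 0 0 -47.9 -34.8 1 -1;0 0 0 -47.9 -34.8 1 -1;0 0 0 -47.9 -34.8 1 -1;0 0 0 -47.9 -34.8 1 -1;0 0 0 -47.9 -34.8 1 -1;0 0 0 -47.9 -34.8 1 -1;0 0 0 -47.9 -34.8 1 -1;0 0 0 -47.9 -34.8 1 -1' 40
python3 - <<'E'
from h import *
print(bot.get_state()); print(np.array(vision.camera_model("wrist")["cam_to_world"]).round(3).tolist(), vision.camera_model("wrist")["intrinsics"])
im=vision.read_camera("wrist");cv2.imwrite("pics/w0.png",im[:,:,::-1]);spots("wrist",["axis","plunger_top","next_hole","bowl","stand"])
E
```

```text
time: 1.95
tool_pos: [0.5396, 0.1265, 0.2462]
eef_rot: [0.0, 0.145, 0.989, 0.0]
wrist_force: [0.1, 0.3, 0.9]
finger_gap: -0.003
finger_force: 0.0
{'time': 1.95, 'qpos': array([ 1.11136666e-01,  4.01483889e-01,  1.74656664e+00, -1.22452393e-04,
        9.93103023e-01, -1.16836360e+00]), 'qd': array([-0.34453263,  0.12443651, -0.19504449,  0.004277  ,  0.08052047,
       -0.35330632]), 'effort': array([  0.53295951, -54.61087704, -23.96556258,  -0.1644238 ,
        -0.16402347,   0.23378778]), 'tool_pos': array([0.5395949 , 0.12650222, 0.24622965]), 'eef_rot': array([2.25378986e-04, 1.45100553e-01, 9.89416888e-01, 6.14335309e-06]), 'wrist_force': array([0.09679678, 0.28867517, 0.88996964]), 'wrist_torque': array([-0.0090455 , -0.00421474, -0.03640238]), 'finger_force': 0.0, 'finger_gap': -0.00266395420791374}
[[0.288, -0.909, -0.302, 0.461], [0.958, 0.273, 0.091, 0.149], [-0.0, -0.315, 0.949, 0.364], [0.0, 0.0, 0.0, 1.0]] [[309.70691629   0.         318.81889962]
 [  0.         309.70691629 204.6707432 ]
 [  0.           0.           1.        ]]
wrist plunger_top 0.83 [387.6 209.8] [0.5731 0.1864 0.084 ]
wrist next_hole 0.79 [314.6 248.2] [0.609  0.1016 0.046 ]
wrist next_hole 0.67 [386.5 213.3] [0.5914 0.1902 0.046 ]
wrist bowl 0.95 [445.   24.4] [0.4071 0.3018 0.058 ]
wrist bowl 0.71 [114.7 231.4] [ 0.5166 -0.1357  0.058 ]
wrist bowl 0.68 [434.2 298.7] [0.7181 0.2271 0.058 ]
```

View pics/w0.png

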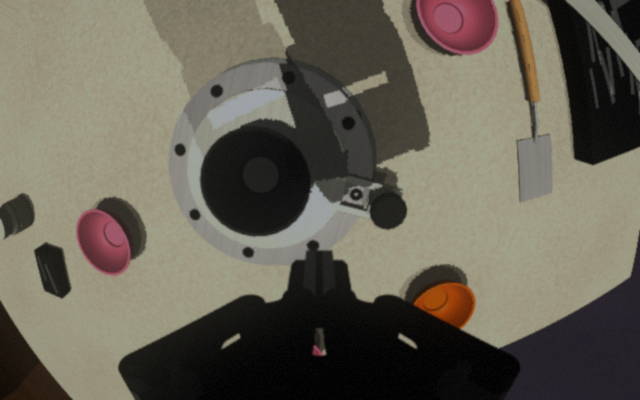

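The wrist view shows the knob at (388,211) and seven index holes, with the next hole at about (313,246). The arm was still settling, so I'll take a fresh picture and fit the axis to the holes.

```bash
cat > fit.py <<'E'
from h import *
from scipy.optimize import least_squares
import sys
def go(cam,guess,knob,name):
    s=bot.get_state();im=vision.read_camera(cam);cv2.imwrite(f"pics/{name}.png",im[:,:,::-1]);g=cv2.cvtColor(im,cv2.COLOR_RGB2GRAY).astype(float)
    P=[]
    for u in guess:
        c=np.array(u,float);
        for w in (10,8,8):
            x0,y0=(c-w).round().astype(int);p=g[y0:y0+2*w+1,x0:x0+2*w+1]
            W=np.clip((p.min()+np.percentile(p,70))/2-p,0,None);yy,xx=np.mgrid[y0:y0+2*w+1,x0:x0+2*w+1];c=np.array([(W*xx).sum(),(W*yy).sum()])/W.sum()
        P.append(atz(cam,c,.046)[:2]);print(c.round(1),P[-1].round(4))
    P=np.array(P)
    def pred(q,k): return q[:2]+.1*np.c_[np.cos(q[2]+k*np.pi/4),np.sin(q[2]+k*np.pi/4)]
    def res(q):
        a=np.arctan2(*(P-q[:2]).T[::-1]);k=np.round((a-q[2])/(np.pi/4));return (pred(q,k)-P).ravel()
    r=least_squares(res,[.51,.08,np.radians(57)],loss="soft_l1",f_scale=.002);q=r.x
    print("axis",q[:2].round(4),"start deg",np.degrees(q[2]).round(2),"res mm",(1e3*np.abs(res(q))).round(1))
    d=lambda a:np.array([np.cos(a),np.sin(a)])
    print("knob pred",(q[:2]+.13*d(q[2])).round(4),"final",(q[:2]+.13*d(q[2]-np.pi/4)).round(4))
    spots(cam,["plunger_top","next_hole"]);print("tcp",s["tool_pos"],s["eef_rot"])
    if knob: print("knob px->",atz(cam,knob,.084).round(4))
E
python3 - <<'E'
from fit import *
go("wrist",[(217,91),(289,77),(348,123),(180,150),(195,214),(248,252)],(388,211),"w1")
E
```

```text
[214.3  93.4] [0.4118 0.0524]
[287.  80.] [0.4243 0.1292]
[345.5 125.7] [0.4864 0.1724]
[177.9 151.7] [ 0.4564 -0.0099]
[192.7 216.3] [ 0.532  -0.0222]
[245.7 254. ] [0.5942 0.0225]
axis [0.5092 0.0753] start deg 58.1 res mm [0.1 0.2 0.  1.  0.1 0.3 0.  0.3 0.1 0.2 0.1 0.1]
knob pred [0.5779 0.1857] final [0.6358 0.1048]
wrist plunger_top 0.65 [383.6 214.9] [0.5762 0.1837 0.084 ]
wrist next_hole 0.72 [311.4 248.3] [0.6082 0.0992 0.046 ]
tcp [0.53745142 0.12991938 0.24638626] [-6.81389936e-05  1.43477169e-01  9.89653621e-01  9.14409284e-05]
knob px-> [0.5735 0.1887 0.084 ]
```

View pics/w1.png

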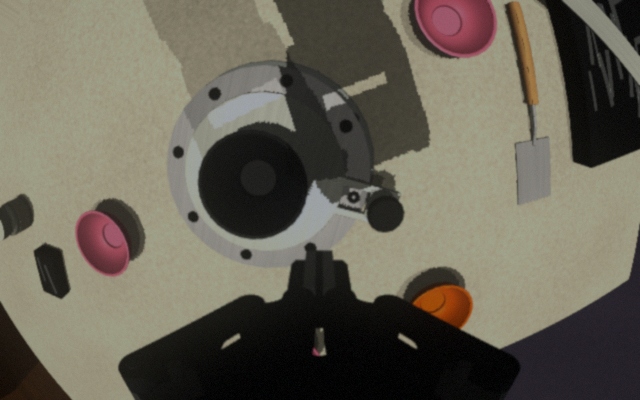

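The fit is good to 0.3 mm mostly: axis (0.509, 0.075), knob (0.578, 0.186), final knob (0.636, 0.105). Next I'll descend to about 7 mm above the knob.

```bash
python3 -m handwheel '0 0 0 -2.3 6.5 2 -1;0 0 0 -2.3 6.5 6 -1;0 0 0 -2.3 6.5 10 -1;0 0 0 -2.3 6.5 12 -1;0 0 0 -2.3 6.5 13 -1;0 0 0 -2.3 6.5 13 -1;0 0 0 -2.3 6.5 13 -1'
python3 - <<'E'
from h import *
for c in("wrist","scene"):
    im=vision.read_camera(c)
    if c=="scene": a=cv2.resize(im[130:230,270:430],(640,400),interpolation=2)
    else: b=im[100:400,100:560]
cv2.imwrite("pics/w2.png",cv2.vconcat([cv2.resize(b,(460,300)),cv2.resize(a,(460,288))])[:,:,::-1])
s=bot.get_state();print(s["tool_pos"],s["wrist_force"],s["eef_rot"])
E
```

```text
time: 3.28
tool_pos: [0.579, 0.1851, 0.1173]
eef_rot: [0.001, 0.144, 0.99, 0.0]
wrist_force: [-0.4, -0.1, 0.2]
finger_gap: -0.004
finger_force: 0.0
[0.57891468 0.18498077 0.11728938] [-0.66767554 -0.58953545  0.1071185 ] [7.45041736e-04 1.43899776e-01 9.89591937e-01 3.11007131e-04]
```

View pics/w2.png

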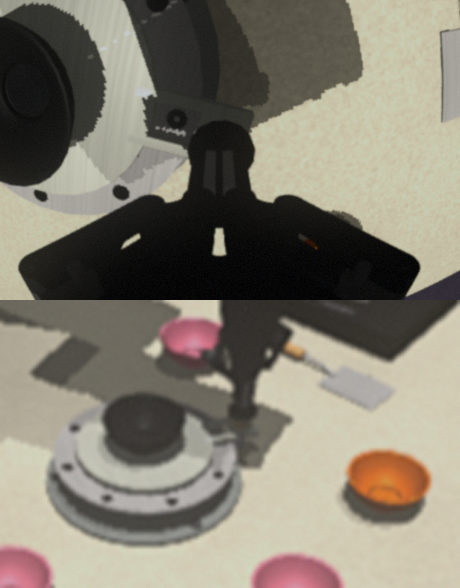

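The fingertips stand centred over the knob. Now I'll press slowly.

```bash
python3 -m handwheel '0 0 0 0 0 0.5 -1;0 0 0 0 0 0.9 -1;0 0 0 0 0 1.1 -1;0 0 0 0 0 1.1 -1;0 0 0 0 0 1.1 -1'; python3 -m handwheel '0 0 0 0 0 0.25 -1;0 0 0 0 0 0.5 -1;0 0 0 0 0 0.5 -1;0 0 0 0 0 0.5 -1'
```

```text
time: 4.0
tool_pos: [0.5787, 0.1849, 0.1054]
eef_rot: [0.0, 0.144, 0.99, 0.0]
wrist_force: [0.1, -0.4, 2.2]
finger_gap: -0.0
finger_force: 1.5
time: 4.5
tool_pos: [0.5787, 0.1849, 0.1004]
eef_rot: [0.0, 0.144, 0.99, 0.0]
wrist_force: [0.0, 0.4, 4.2]
finger_gap: 0.001
finger_force: 2.3
```

Now I'll press about 1 mm deeper and work out the arc rows. The tool turns with the arm, so the same table serves both halves.

```bash
python3 -m handwheel '0 0 0 0 0 0.1 -1;0 0 0 0 0 0.1 -1;0 0 0 0 0 0.1 -1'
python3 - <<'E'
from h import *
from scipy.spatial.transform import Rotation as R
s=bot.get_state();q=s["eef_rot"];M=R.from_quat(np.r_[q[1:],q[0]]).as_matrix()
v=np.r_[s["tool_pos"][:2]-[.5092,.0753],0];p=M.T@v;print(s["tool_pos"],s["wrist_force"],np.hypot(*v[:2]),np.degrees(np.arctan2(v[1],v[0])))
def t(a):
  for f in a:
    r=R.from_rotvec([0,0,np.radians(f)]).apply(p)-p;print(f"0 0 {np.radians(f):.3f} {100*r[0]:.2f} {100*r[1]:.2f} 0 -1",end=";")
  print()
t([.4,1.2,2.5,4.5,7,9.8,12.8,16,19.2,22.4]);t([3,6,9,12,15,17.5,19.5,21,22,22])
E
```

```text
time: 4.88
tool_pos: [0.5787, 0.1849, 0.0993]
eef_rot: [0.0, 0.144, 0.99, 0.0]
wrist_force: [1.4, -0.0, 4.7]
finger_gap: 0.002
finger_force: 2.4
[0.57866053 0.18493406 0.09933798] [ 1.4301206  -0.0074757   4.65194301] 0.12978594540491545 57.64299986079266
0 0 0.007 -0.09 -0.02 0 -1;0 0 0.021 -0.26 -0.08 0 -1;0 0 0.044 -0.54 -0.17 0 -1;0 0 0.079 -0.97 -0.32 0 -1;0 0 0.122 -1.50 -0.52 0 -1;0 0 0.171 -2.07 -0.78 0 -1;0 0 0.223 -2.68 -1.09 0 -1;0 0 0.279 -3.31 -1.46 0 -1;0 0 0.335 -3.91 -1.86 0 -1;0 0 0.391 -4.49 -2.29 0 -1;
0 0 0.052 -0.65 -0.20 0 -1;0 0 0.105 -1.29 -0.44 0 -1;0 0 0.157 -1.91 -0.71 0 -1;0 0 0.209 -2.52 -1.01 0 -1;0 0 0.262 -3.11 -1.34 0 -1;0 0 0.305 -3.59 -1.64 0 -1;0 0 0.340 -3.97 -1.90 0 -1;0 0 0.367 -4.24 -2.10 0 -1;0 0 0.384 -4.42 -2.23 0 -1;0 0 0.384 -4.42 -2.23 0 -1;
```

```bash
python3 -m handwheel '0 0 0.007 -0.09 -0.02 0 -1;0 0 0.021 -0.26 -0.08 0 -1;0 0 0.044 -0.54 -0.17 0 -1;0 0 0.079 -0.97 -0.32 0 -1;0 0 0.122 -1.50 -0.52 0 -1;0 0 0.171 -2.07 -0.78 0 -1;0 0 0.223 -2.68 -1.09 0 -1;0 0 0.279 -3.31 -1.46 0 -1;0 0 0.335 -3.91 -1.86 0 -1;0 0 0.391 -4.49 -2.29 0 -1'
python3 - <<'E'
from h import *
im=vision.read_camera("wrist");cv2.imwrite("pics/w3.png",im[:,:,::-1]);spots("wrist",["plunger_top","next_hole"])
s=bot.get_state();print(s["tool_pos"])
E
```

```text
time: 6.12
tool_pos: [0.6156, 0.1498, 0.0993]
eef_rot: [0.0, 0.335, 0.942, 0.0]
wrist_force: [1.1, 1.0, 4.5]
finger_gap: -0.001
finger_force: 2.4
wrist plunger_top 0.81 [322.4 262.6] [0.6105 0.1545 0.084 ]
wrist next_hole 0.58 [252.2 279. ] [0.6083 0.0979 0.046 ]
[0.61557497 0.14975665 0.09931846]
```

View pics/w3.png

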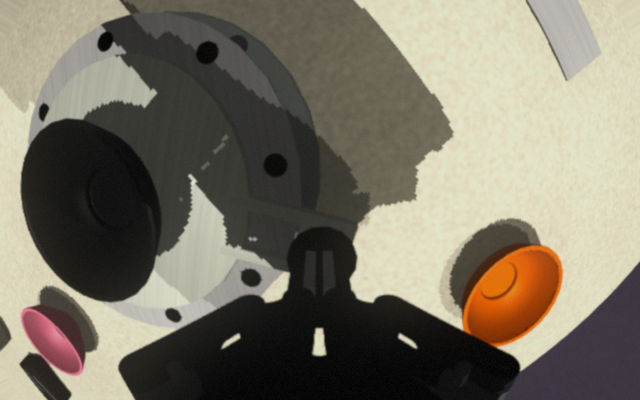

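The wheel is following: the knob is still under the fingers at (322,262) and the arm lies between the old hole (275,165) and the next hole (251,278). I'll finish the arc.

```bash
python3 -m handwheel '0 0 0.052 -0.65 -0.20 0 -1;0 0 0.105 -1.29 -0.44 0 -1;0 0 0.157 -1.91 -0.71 0 -1;0 0 0.209 -2.52 -1.01 0 -1;0 0 0.262 -3.11 -1.34 0 -1;0 0 0.305 -3.59 -1.64 0 -1;0 0 0.340 -3.97 -1.90 0 -1;0 0 0.367 -4.24 -2.10 0 -1;0 0 0.384 -4.42 -2.23 0 -1;0 0 0.384 -4.42 -2.23 0 -1'
python3 - <<'E'
from h import *
im=vision.read_camera("wrist");cv2.imwrite("pics/w4.png",im[:,:,::-1]);spots("wrist",["plunger_top","next_hole"])
s=bot.get_state();v=s["tool_pos"][:2]-[.5092,.0753];print(s["tool_pos"],np.hypot(*v),np.degrees(np.arctan2(v[1],v[0])),s["wrist_force"])
E
```

```text
time: 7.52
tool_pos: [0.6356, 0.1048, 0.0993]
eef_rot: [0.0, 0.507, 0.862, 0.0]
wrist_force: [1.6, 0.6, 4.0]
finger_gap: -0.005
finger_force: 2.5
wrist plunger_top 0.98 [321.7 263.1] [0.6326 0.1108 0.084 ]
wrist next_hole 0.6 [271.7 231.3] [0.6062 0.0968 0.046 ]
[0.63556017 0.10499474 0.09932149] 0.129802425296672 13.224593879136979 [3.28235243 1.05570122 4.74866606]
```

View pics/w4.png

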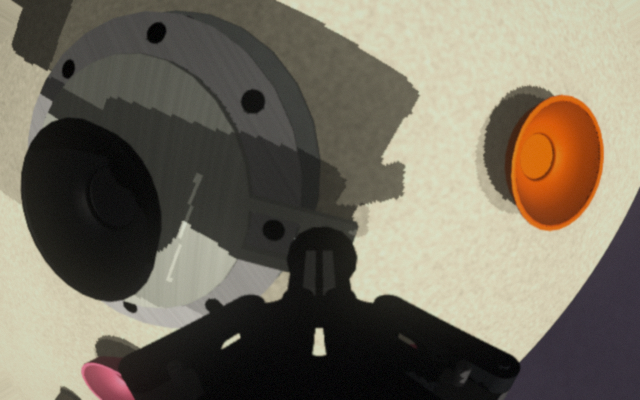

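The next hole shows at (273,230), centred between the arm's two bars, and the knob is at 13.2° against a target of 13.1°. I'll release straight up, slowly at first.

```bash
python3 -m handwheel '0 0 0 0 0 -0.2 -1;0 0 0 0 0 -0.4 -1;0 0 0 0 0 -0.6 -1;0 0 0 0 0 -0.8 -1;0 0 0 0 0 -1.1 -1;0 0 0 0 0 -1.5 -1;0 0 0 0 0 -3 -1;0 0 0 0 0 -8 -1;0 0 0 0 0 -13 -1;0 0 0 0 0 -15 -1'
python3 -m handwheel '0 0 0 0 0 -3 -1;0 0 0 0 0 -3 -1;0 0 0 0 0 -3 -1'
python3 - <<'E'
from h import *
im=vision.read_camera("wrist");s=vision.read_camera("scene");cv2.imwrite("pics/w5.png",cv2.vconcat([im[:300],cv2.resize(s[140:215,280:440],(640,300),interpolation=2)])[:,:,::-1])
spots("wrist",["plunger_top","next_hole","bowl"]);spots("scene",["plunger_top","axis"])
E
```

```text
time: 8.93
tool_pos: [0.6358, 0.1051, 0.2535]
eef_rot: [0.002, 0.507, 0.862, 0.001]
wrist_force: [0.8, -0.2, 0.9]
finger_gap: 0.003
finger_force: 0.0
time: 9.3
tool_pos: [0.6351, 0.105, 0.2791]
eef_rot: [-0.0, 0.507, 0.862, -0.0]
wrist_force: [-0.1, -0.0, -0.4]
finger_gap: 0.0
finger_force: 0.0
wrist plunger_top 0.94 [320.8 180.8] [0.634  0.1082 0.084 ]
wrist next_hole 0.68 [297.1 171.2] [0.6093 0.0968 0.046 ]
wrist bowl 0.9 [372.9 273.3] [0.7545 0.0296 0.058 ]
wrist bowl 0.7 [209.3 145.1] [0.5053 0.0788 0.058 ]
wrist bowl 0.57 [178.8 295.9] [ 0.5406 -0.1409  0.058 ]
scene plunger_top 0.39 [354. 184.] [0.6378 0.1046 0.084 ]
scene axis 0.62 [321.  177.9] [0.5103 0.0835 0.058 ]
```

View pics/w5.png

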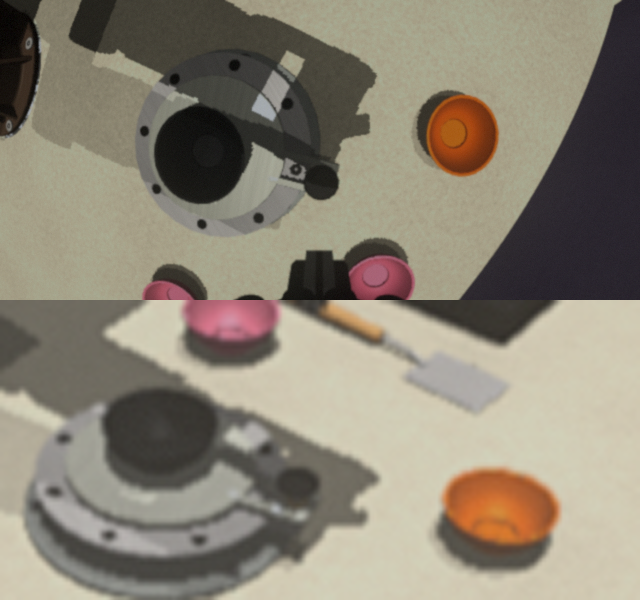

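The knob at (321,181) lies on the next hole's ray. I'll compare the pin's look in the hole now with the start.

```bash
python3 - <<'E'
import cv2
f=lambda n,x,y:cv2.resize(cv2.imread(f"pics/{n}.png")[y-25:y+25,x-25:x+25],(260,260),interpolation=2)
cv2.imwrite("pics/c.png",cv2.hconcat([f("w1",360,200),f("w4",275,232),f("w5",300,174)]))
E
```

```text
(no output)
```

View pics/c.png

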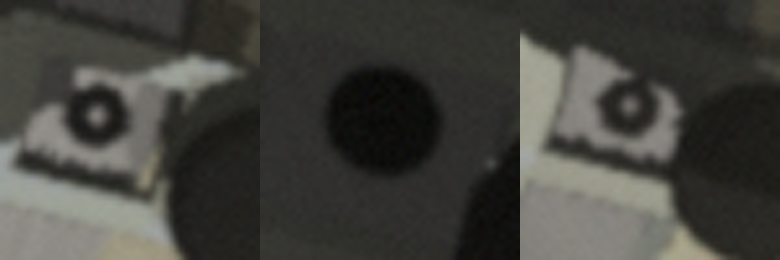

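The bright pin tip fills the next hole just as it did the starting hole (left: start, middle: pressed, right: now), so the plunger is fully up. I'll hand the job in.

```bash
python3 -c "
from station import bot
print(bot.close_job())"
```

```text
the job is handed in; nothing more can be done
None
```

I turned the wheel one division clockwise and the plunger sprang up into the next hole, judging by the pin's look in the final picture. The arm ended clear above everything, and I handed the job in after about 9.5 s.

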